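Free the seized lock of a slide tray and lay the tray on the light pad

TASK

The lock knob of the microscope-slide dock has seized: break it loose with a short firm anticlockwise twist (seen from above), then go on turning until it reaches its stop and the retaining bar is drawn right back off the tray. Then lift the slide tray out by its handle, keep it level, and lay it flat on the middle of the light pad, lined up lengthwise with the pad, setting it down rather than dropping it. Do not drag the tray against the bar, and leave the specimen jar and the culture dishes near them where they stand.

Things in the scene. Friction and masses are not known exactly. Their poses are not given: they have to be found in the camera images.
- dock: Fixed slide-tray dock, grey base plate 110 mm (x) by 300 mm (y) by 12 mm thick; stands on the bench with its z up. Origin on the bench plane. The tray's seat is centred at y = -75 mm and has loose 6 mm high rims at its two long sides and at its -y end. The white lock housing, 90 x 100 mm, top 40 mm over the bench, is centred at y = +67 mm.
- knob (a joint): Angle of the round black fluted hand knob on the lock housing, rad: 0 = locked (the start), growing anticlockwise seen from above, stop at 3.6. Stiff to begin with: about 0.45 N m starts it, the resistance then falls and is gone beyond 0.65 rad; after that it turns freely (about 0.03 N m) and stays where it is left. A stop prevents clockwise turning from 0. Every radian draws the retaining bar back 6 mm; the bar is off the tray beyond 2.0 rad.
- knob_grip (a point): Point on the knob's vertical axis, 70 mm over the bench. The knob is 53 mm in diameter over its flutes, 34 mm high, from 50 to 84 mm over the bench, over a dark collar 68 mm wide whose top is at 48 mm. A short white index mark on its top points to the dock's -x when locked. It can be gripped at any yaw; several grasps are needed.
- bar: Flat steel retaining bar, 40 mm wide, 9 mm thick, underside 23.5 mm over the bench, sliding along the dock's y out of the lock housing over the tray's +y end. Origin: middle of its tip's lower edge. Locked, it covers the last 12 mm of the tray; at the knob's stop its tip is 9.6 mm clear of the tray.
- tray: Loose aluminium slide tray, 80 mm (x) by 150 mm (y), plate 10 mm thick, about 0.35 kg, with three glass slides lying in it. Origin: centre of its underside; it starts in the dock's seat 12 mm over the bench, z up, long side along the dock's y. Above the plate a bridge handle runs along its y: a straight bar 110 mm long, 14 mm thick (x), 16 mm high, from 34 to 50 mm over the underside, on two posts at y = +-50 mm.
- tray_grip (a point): Centre of the tray's handle bar, 42 mm over the tray's underside.
- pad: Fixed light pad, a flat grey box with a white top, 180 mm (x) by 220 mm (y) by 18 mm high. Origin on the bench plane under its centre; its long side is its y.
- pad_top (a point): Centre of the pad's top face, 18 mm over the bench.
- jar: Loose lidded specimen jar, 48 mm in diameter, 62 mm high, behind the dock. Origin: centre of its underside. Bystander.
- dishes: Loose stack of two culture dishes, 72 mm in diameter, 26 mm high, behind the pad. Origin: centre of its underside. Bystander.
There are look-alikes about, which are no part of the job. Of the things like the tray, leave any that is turquoise; of the rest the smaller one is meant.

How it is judged:
On the way, in this order (a step that is already met when the one before it is completed fails the run):
1. the knob has been broken loose (past 0.7 rad) (value of joint knob above 0.7 rad), for 0.05 s.
2. the knob is turned to its stop (beyond 3.3 of 3.6 rad) while the tray still sits in the dock (value of joint knob above 3.3 rad and distance of tray from where it was at the start of the episode below 0.02 m), for 0.2 s.
3. the tray is lifted clear of the dock (z of tray in the frame of dock above 0.04 m), for 0.1 s.
At the end, for the whole second after the job is handed in: The tray lies at rest, flat on the pad's top and released, its centre within 30 mm of the pad's centre along each of the pad's axes, its long side within 0.25 rad of the pad's (either way round), and the knob is still beyond 3.2 rad (x of tray in the frame of pad_top between -0.03 and 0.03 m and y of tray in the frame of pad_top between -0.03 and 0.03 m and z of tray in the frame of pad_top between -0.004 and 0.004 m and angle between the y axis of tray and the y axis of pad, either way round below 0.25 rad and angle between tray's own z axis and vertical below 0.05 rad and linear speed of tray below 0.02 m/s and value of joint knob above 3.2 rad and contact force between the fingers and tray below 0.1 N); the robot touches nothing.
It fails at once if the tray is tipped by more than 0.5 rad (angle between tray's own z axis and vertical above 0.5 rad).
It fails at once if the tray is pressed against the bar with more than 20 N (contact force between bar and tray above 20 N).
It fails at once if the tray is dropped: let go while more than 15 mm above the pad's top, away from the dock (contact force between the fingers and tray below 0.05 N and z of tray in the frame of pad_top above 0.015 m and distance of tray from where it was at the start of the episode above 0.08 m).
It fails at once if the jar or the dishes are moved by more than 30 mm (distance of any of jar, dishes from where it was at the start of the episode above 0.03 m).
It also fails if it takes over 67 s, if anything falls off the work surface, if the arm or the gripper's body presses on something with over 40 N, if the wrist force passes 120 N, or if a joint passes its speed limit or range.

ROBOT

A 7-joint arm with a two-finger parallel gripper is mounted at the origin on the work surface. World frame = base frame: x ahead of the robot, y to its left, z up, the work surface at z = 0. Lengths are in m, angles in rad, forces in N, time in s.
With the tool pointing down it reaches from about 0.35 to 0.9 m from the base axis. Payload 7.2 kg.
Tool frame: the origin (TCP) lies midway between the tips of the shut fingers; the grasp point (between the pads) lies 19 mm behind it; z points along the fingers, y is the line along which they close (so a half turn about z gives the same grasp; the last joint's range is limited). The gripper opens to 88 mm and grips with 3 to 60 N. Pads are 20 mm wide; open, the fingers measure 115 mm over their backs; the gripper's body (75 mm by 178 mm) begins 61 mm behind the grasp point.
Start: joints at [-1.169, 0.411, -0.013, 1.596, 0.006, 1.134, -0.082], TCP at [0.283, 0.557, 0.183] pointing down, gripper open.
Joint ranges: [-2.95, 2.95], [-0.29, 1.99], [-1.47, 1.44], [0.14, 2.54], [-1.03, 4.17], [0.13, 1.85], [-2.86, 2.86]. Speed limits (rad/s): [2.39, 2.39, 3.01, 3.01, 3.14, 3.14, 3.14].

INTERFACE

Orientations are given as a unit quaternion [w, x, y, z].
In Python, from plant import env, eyes, order gives the robot as it stands. The module is installed in compiled form; this text tells all that it offers.
- The arm moves only by the tool jog_arm, never from a script. Its argument "series" is a list of rows, each a list of 7 numbers: the closure, from -1 (fully open) to 1 (shut), then the shift along the tool's x, y, z each as a share of 0.025 m, from -1 to 1, then the turn, a rotation vector about the tool's x, y, z each as a share of 4 degrees, from -1 to 1. In form: [[claw, dx, dy, dz, wx, wy, wz], ...]. A call has 1 to 12 rows; each row shifts and turns the commanded pose from where the row before left it, along the tool's axes as they then stand; what a row does not reach is not made up. A row lasts 1/12 s, in which the tool goes at most 41.7 mm and 7.16 degrees, less where a joint would pass 70% of its speed; a pose out of reach is approached as far as the arm can. A call with a number of a shift or a turn outside -1 to 1 is refused whole. A call with a gripper value outside its range is refused whole. The fingers move at their own pace and stop on an object; the grip force is fixed at half the most. Time passes only in rows, so rows that do not move let the fingers close. It gives the time, the measured TCP pose, the force, the opening and the grip force at its end, in the units of the state.
- env.read_state(): the state, without advancing time (a new reading comes with each control period).
- eyes.read_camera(name): name is "side" or "top"; returns (picture, depth): 400x640x3 uint8, blue, green, red; 400x640 float32, m along the optical axis (not along the pixel's ray), 0 where there is no reading.
- eyes.camera_params(name): a dict with "vertical_fov" (degrees; the focal length in pixels is half the picture's height over the tangent of half this angle, whatever the lens; pixels are square), "cx", "cy" (the principal point, pixels), "rvec" (rotation vector, rad) and "tvec" (3), from world to camera coordinates, as OpenCV has them. Camera axes: x right, y down, z forward; pixel columns grow to the right and rows downward; lengths in m; the calibration is good to about 2 mm. A picture is of the moment at which its call begins. camera_params takes no time and is no camera call.
- order.hand_in(): hands the job in; it is judged then, once.
The state is a dict: "time_s": time; "q": joint angles; "dq": joint speeds; "joint_efforts": joint torques, N m; "tcp_pos": TCP position; "orientation": TCP orientation; "contact_force": force on the tool from outside, world axes, zero at the start; "torque": the same for the moment, N m; "gripper_width": finger opening in m; "grip_force": force on a finger pad.
Only numpy, scipy, OpenCV 4.12 (cv2) and the standard library are available. Lean on these libraries where they do the work, as an engineer would, in place of code of your own. Each camera call takes 0.05 s, during which the arm holds its last target. There are 200 camera calls.

## Working session

There is one attempt and no reset: what is moved stays moved. The work goes in short steps, Python scripts to look and compute and a tool call to move; the robot and the scene stay as the last step left them, time stands still between calls to the robot, and variables do not carry over. Pictures are saved under pics/ and viewed, at most 10 in all, crops included, and the job is handed in when it is done.

Besides the shell and the picture viewer there is one more tool, called by a JSON object that holds its "op" and its "data", one argument or row to a line. jog_arm: Moves the arm, as the interface text tells. Its arguments: {"type":"object","properties":{"series":{"type":"array","items":{"type":"array","items":{"type":"number","minimum":-1,"maximum":1}}}},"required":["series"]}

```bash
mkdir -p pics; cat > h.py <<'E'
import numpy as np, cv2
from plant import env, eyes, order
def cam(n):
    p=eyes.camera_params(n); f=200/np.tan(np.radians(p["vertical_fov"])/2)
    K=np.array([[f,0,p["cx"]],[0,f,p["cy"]],[0,0,1.]]); R=cv2.Rodrigues(np.array(p["rvec"],float))[0]
    return K,R,np.array(p["tvec"],float).ravel(),p
def plane(n,uv,z):
    K,R,t,p=cam(n); uv=np.atleast_2d(uv).astype(float)
    d=(R.T@np.linalg.inv(K)@np.c_[uv,np.ones(len(uv))].T).T; c=-R.T@t
    return c+d*((z-c[2])/d[:,2])[:,None]
def cloud(n,depth):
    K,R,t,p=cam(n); v,u=np.mgrid[:400,:640]
    P=np.stack([(u-K[0,2])/K[0,0]*depth,(v-K[1,2])/K[1,1]*depth,depth],-1)
    return (P-t)@R
def proj(n,X):
    K,R,t,p=cam(n); q=(np.atleast_2d(X)@R.T+t)@K.T; return q[:,:2]/q[:,2:]
E
python3 - <<'E'
from h import *
for n in("top","side"):
    im,d=eyes.read_camera(n); cv2.imwrite(f"pics/{n}0.png",im); np.save(f"{n}0.npy",d); K,R,t,p=cam(n); print(p,-R.T@t)
print(env.read_state())
E
```

```text
{'vertical_fov': 47.37659591132589, 'cx': 321.1673603058571, 'cy': 197.91143141756697, 'rvec': array([ 2.17403617, -2.22159006,  0.1062095 ]), 'tvec': array([-0.01440206,  0.51620873,  1.07107706])} [0.43932489 0.00364864 1.10492772]
{'vertical_fov': 56.54317602536027, 'cx': 319.50581793267634, 'cy': 197.63346318249157, 'rvec': array([ 2.41673748, -0.28995451,  0.08005159]), 'tvec': array([-0.53111491,  0.15313817,  0.71158854])} [ 0.4495893  -0.46247932  0.62918594]
{'time_s': 0.1, 'q': array([-1.16921219,  0.41186233, -0.01268446,  1.59690962,  0.00559409,
        1.13430018, -0.08220228]), 'dq': array([-0.001017  , -0.00073957,  0.00050844, -0.00311876,  0.00067848,
        0.00041096,  0.00018926]), 'joint_efforts': array([ 2.70721241e-03, -5.89099145e+01,  6.44043256e-01, -2.91708523e+01,
       -5.37263614e-02,  1.45248699e-02,  8.39320455e-05]), 'tcp_pos': array([0.28276134, 0.55682895, 0.18228769]), 'orientation': array([-1.15507546e-04,  2.32740919e-01,  9.72538505e-01, -7.12685947e-04]), 'contact_force': array([-0.53238601, -0.00517806, -0.14251066]), 'torque': array([-0.0293644 ,  0.05894041, -0.03213612]), 'grip_force': 0.0, 'gripper_width': 0.08792347465286382}
```

View pics/top0.png

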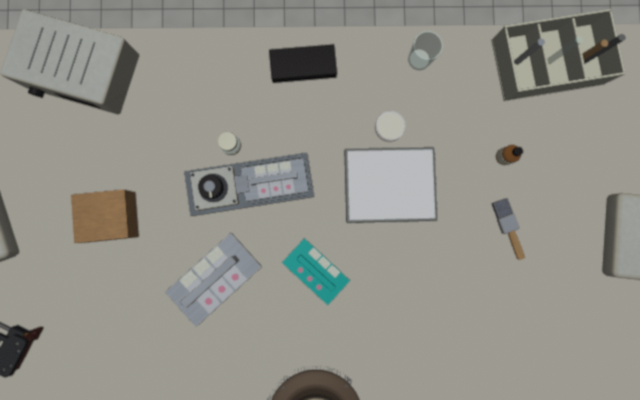

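View pics/side0.png

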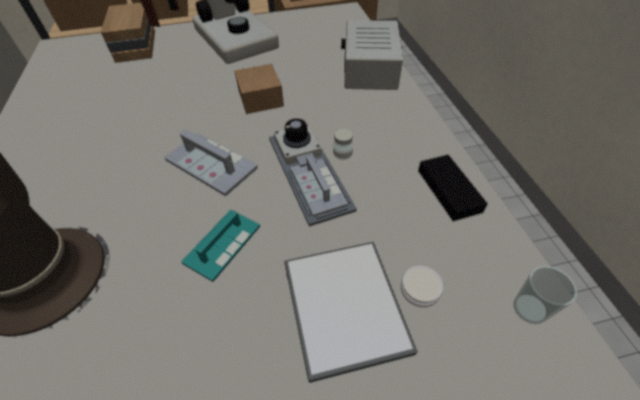

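Top view: the candidates for the tray are the one in the dock (275,178), the larger grey one (213,278) and the turquoise one (316,271). The one in the dock fits, being the smaller of the non-turquoise trays. The knob is at (211,187); its look-alike is far off, at side-view (237,22). The pad is at (391,185), the dishes at (391,126) and the jar at (229,142).

```bash
python3 - <<'E'
from h import *
im=cv2.imread("pics/top0.png"); D=np.load("top0.npy"); C=cloud("top",D)
cv2.imwrite("pics/crop0.png",cv2.resize(im[120:240,170:450],(800,343),interpolation=cv2.INTER_CUBIC))
def rect(P): # min area rect in world xy
    (c,s,a)=cv2.minAreaRect((P[:,:2]*1000).astype(np.float32)); b=cv2.boxPoints((c,s,a)); e=b[1]-b[0]; f=b[2]-b[1]
    l=e if np.linalg.norm(e)>np.linalg.norm(f) else f; return np.round(c,1),np.round(s,1),np.degrees(np.arctan2(l[1],l[0]))
v,u=np.mgrid[:400,:640]
# pad: bright white
hsv=cv2.cvtColor(im,cv2.COLOR_BGR2HSV)
roi=lambda a,b,c,d:(u>a)&(u<b)&(v>c)&(v<d)
m=(roi(335,445,143,228)&(C[...,2]>0.010)&(C[...,2]<0.03))
print("pad",rect(C[m]),np.median(C[m][:,2]))
m=roi(180,320,145,222)&(C[...,2]>0.007)&(C[...,2]<0.1)
n,l,s,_=cv2.connectedComponentsWithStats(m.astype(np.uint8)); k=1+np.argmax(s[1:,4]); m=l==k
print("dock",rect(C[m]))
m=roi(190,235,160,215)&(C[...,2]>0.072); P=C[m]; print("knob",rect(P),P.mean(0),np.median(P[:,2]),m.sum())
m=roi(232,320,150,215)&(C[...,2]>0.05); P=C[m]; print("handle",rect(P),P.mean(0),np.median(P[:,2]),m.sum())
m=roi(235,320,150,215)&(C[...,2]>0.018); print("tray",rect(C[m]))
E
```

```text
pad (array([ 546.6, -194.4]), array([180. , 220.8]), np.float32(-89.83278)) 0.018469685840986686
dock (array([555.4, 146.4]), array([110.7, 299.8]), np.float32(-82.1759))
knob (array([508.5, 122.5]), array([270. ,  52.6]), np.float32(70.80172)) [0.54213779 0.22088822 0.09951255] 0.08465634796237388 465
handle (array([530.7,  45.6]), array([181.1,  87.3]), np.float32(50.407173)) [0.55489319 0.07914699 0.12701357] 0.06232473808237824 336
tray (array([535.8,  89.6]), array([187. , 178.1]), np.float32(85.29832))
```

View pics/crop0.png

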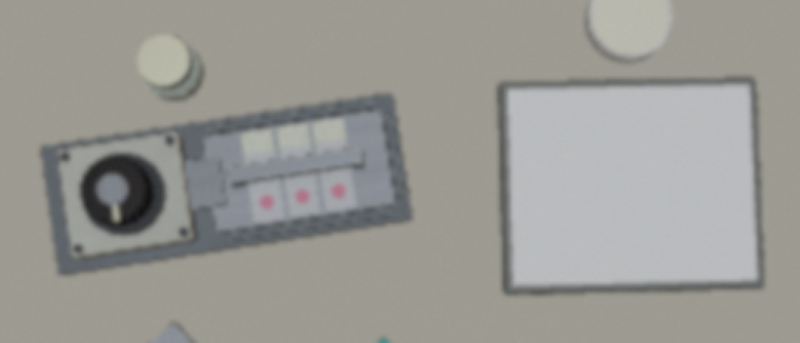

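```bash
python3 - <<'E'
from h import *
D=np.load("top0.npy"); C=cloud("top",D); v,u=np.mgrid[:400,:640]
roi=lambda a,b,c,d:(u>a)&(u<b)&(v>c)&(v<d)
def big(m):
    n,l,s,_=cv2.connectedComponentsWithStats(m.astype(np.uint8)); return l==1+np.argmax(s[1:,4])
for nm,r,a,b in(("knob",(190,235,160,215),.076,.092),("handle",(237,320,150,215),.05,.075)):
    P=C[big(roi(*r)&(C[...,2]>a)&(C[...,2]<b))]
    c,s,ang=cv2.minAreaRect((P[:,:2]*1000).astype(np.float32))
    print(nm,np.round(c,1),np.round(s,1),ang,P.mean(0),cv2.minEnclosingCircle((P[:,:2]*1000).astype(np.float32)))
s=env.read_state(); w,x,y,z=s["orientation"]
from scipy.spatial.transform import Rotation as Ro
print(Ro.from_quat([x,y,z,w]).as_matrix().round(3))
E
```

```text
knob [544.  225.2] [51.4 52.8] 56.071380615234375 [0.54391751 0.22458955 0.08437512] ((543.4806518554688, 225.25665283203125), 27.39838218688965)
handle [563.1  84.5] [ 14.4 108.9] 7.674530982971191 [0.56259774 0.08418021 0.06181929] ((559.5616455078125, 84.01277160644531), 54.461875915527344)
[[-0.892  0.453 -0.001]
 [ 0.453  0.892 -0.001]
 [-0.    -0.001 -1.   ]]
```

{"op": "jog_arm", "data": {
  "series": [
    [-1, -0.8, -0.37, 0, 0, 0, 0],
    [-1, -0.8, -0.37, 0, 0, 0, 0],
    [-1, -0.8, -0.37, 0, 0, 0, 0],
    [-1, -0.8, -0.37, 0, 0, 0, 0],
    [-1, -0.8, -0.37, 0, 0, 0, 0],
    [-1, -0.8, -0.37, 0, 0, 0, 0],
    [-1, -0.8, -0.37, 0, 0, 0, 0],
    [-1, -0.8, -0.37, 0, 0, 0, 0],
    [-1, -0.8, -0.37, 0, 0, 0, 0],
    [-1, -0.8, -0.37, 0, 0, 0, 0]
  ]
}}

```text
time_s: 0.93
tcp_pos: [0.4197, 0.3831, 0.1827]
orientation: [-0.0, 0.233, 0.973, -0.0]
contact_force: [0.2, 0.1, 0.7]
gripper_width: 0.0878
grip_force: 0.0
```

{"op": "jog_arm", "data": {
  "series": [
    [-1, -0.8, -0.37, 0, 0, 0, 0],
    [-1, -0.8, -0.37, 0, 0, 0, 0],
    [-1, -0.8, -0.37, 0, 0, 0, 0],
    [-1, -0.8, -0.37, 0, 0, 0, 0],
    [-1, -0.8, -0.37, 0, 0, 0, 0],
    [-1, -0.8, -0.37, 0, 0, 0, 0],
    [-1, -0.8, -0.37, 0, 0, 0, 0],
    [-1, -0.8, -0.37, 0, 0, 0, 0],
    [-1, -0.8, -0.37, 0, 0, 0, 0],
    [-1, 0, 0, 0, 0, 0, 1],
    [-1, 0, 0, 0, 0, 0, 1],
    [-1, 0, 0, 0, 0, 0, 1]
  ]
}}

```text
time_s: 1.93
tcp_pos: [0.5422, 0.2278, 0.1826]
orientation: [-0.0, 0.335, 0.942, -0.0]
contact_force: [-0.3, 0.3, -0.4]
gripper_width: 0.0884
grip_force: 0.0
```

```bash
cat > st.py <<'E'
from h import *
import sys
from scipy.spatial.transform import Rotation as Ro
s=env.read_state(); w,x,y,z=s["orientation"]; R=Ro.from_quat([x,y,z,w]).as_matrix()
print("t",s["time_s"],"q",s["q"].round(2),"tcp",s["tcp_pos"].round(4),"F",s["contact_force"].round(1),"M",s["torque"].round(2),"w",round(s["gripper_width"],4),s["grip_force"])
print("toolx deg",np.degrees(np.arctan2(R[1,0],R[0,0])),"tooly deg",np.degrees(np.arctan2(R[1,1],R[0,1])),"z",R[:,2].round(3))
if len(sys.argv)>1:
    T=np.array([float(a) for a in sys.argv[1:4]]); print("delta in tool, units of 25mm:",(R.T@(T-s["tcp_pos"])/.025).round(2))
E
python3 st.py .544 .225 .054
```

```text
t 1.9333 q [-0.62  0.35  0.19  1.7  -0.07  1.1   0.47] tcp [0.5422 0.2278 0.1826] F [-0.3  0.3 -0.4] M [-0.05  0.02 -0.03] w 0.0884 0.0
toolx deg 140.8138780053582 tooly deg 50.81389670261715 z [-0.001 -0.    -1.   ]
delta in tool, units of 25mm: [-0.13 -0.04  5.14]
```

{"op": "jog_arm", "data": {
  "series": [
    [-1, -0.13, -0.04, 0, 0, 0, 1],
    [-1, 0, 0, 0, 0, 0, 1],
    [-1, 0, 0, 0, 0, 0, 1],
    [-1, 0, 0, 0, 0, 0, 1],
    [-1, 0, 0, 0, 0, 0, 1],
    [-1, 0, 0, 0, 0, 0, 1],
    [-1, 0, 0, 0, 0, 0, 1],
    [-1, 0, 0, 0, 0, 0, 1],
    [-1, 0, 0, 0, 0, 0, 1],
    [-1, 0, 0, 0, 0, 0, 1],
    [-1, 0, 0, 0, 0, 0, 1],
    [-1, 0, 0, 0, 0, 0, 1]
  ]
}}

```text
time_s: 2.93
tcp_pos: [0.5438, 0.2256, 0.1826]
orientation: [-0.0, 0.689, 0.725, -0.0]
contact_force: [1.3, -0.1, 0.1]
gripper_width: 0.0877
grip_force: 0.0
```

{"op": "jog_arm", "data": {
  "series": [
    [-1, 0, 0, 0, 0, 0, 1],
    [-1, 0, 0, 0, 0, 0, 1],
    [-1, 0, 0, 0, 0, 0, 1],
    [-1, 0, 0, 0, 0, 0, 1],
    [-1, 0, 0, 0, 0, 0, 1],
    [-1, 0, 0, 0, 0, 0, 1],
    [-1, 0, 0, 0, 0, 0, 1],
    [-1, 0, 0, 0, 0, 0, 1],
    [-1, 0, 0, 0, 0, 0, 1],
    [-1, 0, 0, 0, 0, 0, 1],
    [-1, 0, 0, 0, 0, 0, 1],
    [-1, 0, 0, 0, 0, 0, 1]
  ]
}}

```text
time_s: 3.93
tcp_pos: [0.5438, 0.2256, 0.1826]
orientation: [0.0, 0.924, 0.382, -0.0]
contact_force: [-0.3, 0.6, -0.1]
gripper_width: 0.0879
grip_force: 0.0
```

{"op": "jog_arm", "data": {
  "series": [
    [-1, 0, 0, 0, 0, 0, 1],
    [-1, 0, 0, 0, 0, 0, 1],
    [-1, 0, 0, 0, 0, 0, 1],
    [-1, 0, 0, 0, 0, 0, 1],
    [-1, 0, 0, 0, 0, 0, 1],
    [-1, 0, 0, 0, 0, 0, 1],
    [-1, 0, 0, 0, 0, 0, 1],
    [-1, 0, 0, 0, 0, 0, 1],
    [-1, 0, 0, 0, 0, 0, 1],
    [-1, 0, 0, 0, 0, 0, 1],
    [-1, 0, 0, 0, 0, 0, 1],
    [-1, 0, 0, 0, 0, 0, 0]
  ]
}}

```text
time_s: 4.93
tcp_pos: [0.5438, 0.2257, 0.1826]
orientation: [0.0, 1.0, 0.008, -0.0]
contact_force: [-0.3, -0.1, 0.1]
gripper_width: 0.0878
grip_force: 0.0
```

```bash
python3 st.py .544 .225 .054
```

```text
t 4.9333 q [-0.99  0.41  0.7   1.72 -0.29  1.12 -1.76] tcp [0.5438 0.2257 0.1826] F [-0.3 -0.1  0.1] M [-0.03  0.16  0.01] w 0.0878 0.0
toolx deg 0.9122364656577185 tooly deg -89.08774377778738 z [-0.001 -0.001 -1.   ]
delta in tool, units of 25mm: [0.01 0.03 5.15]
```

{"op": "jog_arm", "data": {
  "series": [
    [-1, 0, 0, 0.8, 0, 0, 0],
    [-1, 0, 0, 0.8, 0, 0, 0],
    [-1, 0, 0, 0.8, 0, 0, 0],
    [-1, 0, 0, 0.8, 0, 0, 0],
    [-1, 0, 0, 0.8, 0, 0, 0],
    [-1, 0, 0, 0.6, 0, 0, 0],
    [-1, 0, 0, 0.5, 0, 0, 0],
    [-1, 0, 0, 0, 0, 0, 0],
    [1, 0, 0, 0, 0, 0, 0],
    [1, 0, 0, 0, 0, 0, 0],
    [1, 0, 0, 0, 0, 0, 0],
    [1, 0, 0, 0, 0, 0, 0]
  ]
}}

```text
time_s: 5.93
tcp_pos: [0.5448, 0.226, 0.0566]
orientation: [-0.0, 1.0, 0.01, 0.001]
contact_force: [0.1, 0.1, 0.5]
gripper_width: 0.0647
grip_force: 0.0
```

{"op": "jog_arm", "data": {
  "series": [
    [1, 0, 0, 0, 0, 0, 0],
    [1, 0, 0, 0, 0, 0, 0],
    [1, 0, 0, 0, 0, 0, 0],
    [1, 0, 0, 0, 0, 0, 0]
  ]
}}

```text
time_s: 6.27
tcp_pos: [0.5442, 0.2258, 0.0557]
orientation: [-0.0, 1.0, 0.01, 0.0]
contact_force: [-0.4, -0.0, 1.0]
gripper_width: 0.0382
grip_force: 0.0
```

```bash
python3 st.py .544 .225 .054
```

```text
t 6.2667 q [-0.92  0.55  0.61  1.84 -0.4   0.87 -1.66] tcp [0.5442 0.2258 0.0557] F [-0.4 -0.   1. ] M [0.04 0.17 0.02] w 0.0382 0.0
toolx deg 1.0888147655845453 tooly deg -88.91118383629762 z [ 0.  0. -1.]
delta in tool, units of 25mm: [-0.01  0.03  0.07]
```

```bash
python3 - <<'E'
from h import *
a,_=eyes.read_camera("side"); b,_=eyes.read_camera("top")
g=lambda i,u,v:cv2.resize(i[v:v+120,u:u+120],(400,400),interpolation=cv2.INTER_CUBIC)
cv2.imwrite("pics/c1.png",np.hstack([g(a,240,80),g(b,155,125)]))
E
python3 st.py
```

```text
t 6.3667 q [-0.92  0.55  0.61  1.84 -0.4   0.87 -1.66] tcp [0.5441 0.2257 0.0556] F [-0.2 -0.  -0. ] M [ 0.    0.14 -0.04] w 0.03 0.0
toolx deg 1.0865151931390942 tooly deg -88.91348474976445 z [ 0.  0. -1.]
```

View pics/c1.png

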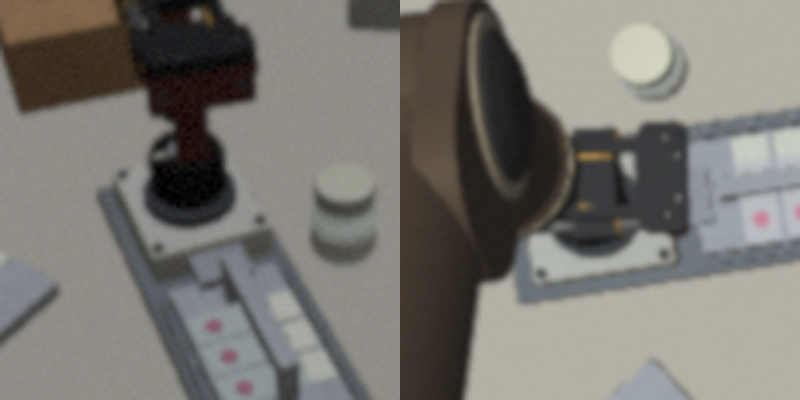

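```bash
python3 - <<'E'
from h import *
for n in("side","top"): print(n,proj(n,[[.544,.225,.0556],[.544,.225,.084],[.544,.225,.15],[.563,.0845,.062]]))
D=np.load("side0.npy"); C=cloud("side",D)
print(C[131,296],C[125,297],D[131,296])
b,d=eyes.read_camera("top"); C=cloud("top",d)
for uv in((215,170),(235,180),(213,195)): print(uv,C[uv[1],uv[0]])
a,d=eyes.read_camera("side"); C=cloud("side",d)
for uv in((297,112),(297,118),(297,124),(297,132),(297,100)): print(uv,C[uv[1],uv[0]])
E
python3 st.py
```

```text
side [[296.65671242 134.59545312]
 [295.84477139 125.0717504 ]
 [293.79186971 100.99213815]
 [317.70337526 172.10831222]]
top [[212.34525076 186.77741308]
 [209.64341047 185.56985112]
 [202.74469611 182.48653601]
 [273.26468376 177.04645302]]
[0.5402865  0.20381768 0.08399049] [0.54633587 0.22232289 0.08578826] 0.8504729
(215, 170) [0.56155114 0.1869571  0.21046525]
(235, 180) [0.5400916  0.14669992 0.21870519]
(213, 195) [0.51306979 0.19295699 0.20184956]
(297, 112) [0.53790879 0.1474521  0.17728949]
(297, 118) [0.54503638 0.20403671 0.11945834]
(297, 124) [0.5442198  0.20602316 0.10150845]
(297, 132) [0.54233381 0.20339648 0.08098606]
(297, 100) [0.53823932 0.13704982 0.21240701]
t 6.4667 q [-0.92  0.55  0.61  1.84 -0.4   0.87 -1.66] tcp [0.5441 0.2257 0.0555] F [ 0.7 -0.1 -0.1] M [-0.05  0.15  0.01] w 0.0218 0.0
toolx deg 1.082825881665942 tooly deg -88.91717411586887 z [-0. -0. -1.]
```

```bash
python3 - <<'E'
from h import *
a,d=eyes.read_camera("side"); C=cloud("side",d); d0=np.load("side0.npy")
m=(abs(d-d0)>.008)&(d>0)
for v in range(96,146,3):
    us=np.where(m[v,265:340])[0]+265
    if len(us): 
        P=C[v,us]; k=(P[:,1]>.15)|True; print(v,us.min(),us.max(),len(us),np.median(P,0).round(3),"miny",P[:,1].min().round(3))
i=a[80:160,250:350]; cv2.imwrite("pics/c2.png",cv2.resize(i,(800,640))[:600])
E
python3 st.py|head -1
```

```text
96 279 316 38 [0.54  0.142 0.217] miny 0.138
99 280 316 36 [0.54  0.138 0.213] miny 0.136
102 278 316 35 [0.542 0.14  0.204] miny 0.136
105 284 316 33 [0.545 0.145 0.194] miny 0.139
108 284 316 32 [0.545 0.146 0.186] miny 0.144
111 284 309 26 [0.537 0.146 0.181] miny 0.145
114 285 301 17 [0.537 0.204 0.132] miny 0.144
117 273 301 15 [0.539 0.207 0.119] miny 0.206
120 291 301 11 [0.543 0.208 0.111] miny 0.206
123 292 301 10 [0.543 0.207 0.104] miny 0.205
126 283 293 3 [0.533 0.208 0.097] miny 0.205
129 310 310 1 [0.583 0.255 0.041] miny 0.255
132 272 272 1 [0.492 0.318 0.   ] miny 0.318
135 309 333 2 [0.61  0.247 0.023] miny 0.225
138 333 333 1 [0.641 0.252 0.002] miny 0.252
141 328 328 1 [0.626 0.246 0.   ] miny 0.246
144 317 317 1 [0.587 0.199 0.038] miny 0.199
t 6.5167 q [-0.92  0.55  0.61  1.84 -0.4   0.87 -1.66] tcp [0.5441 0.2258 0.0555] F [-0.9 -0.2 -0.4] M [-0.03  0.17  0.04] w 0.0181 0.0
```

View pics/c2.png

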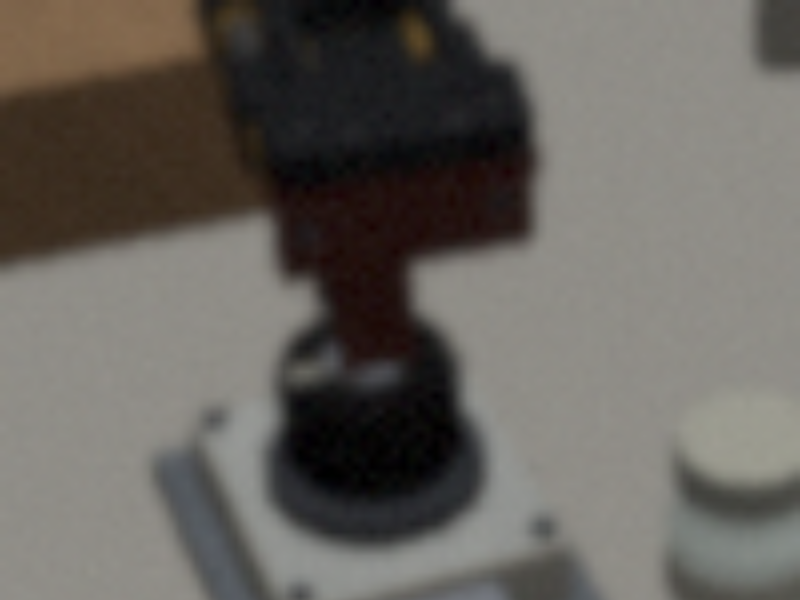

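The fingers stop at the knob's top (crop (380,360), about z = 0.095) and they closed on air. So the real fingertips sit roughly 40 mm higher than the reported TCP. I'll open, go lower and measure the tip height again.

{"op": "jog_arm", "data": {
  "series": [
    [-1, 0, 0, 0, 0, 0, 0],
    [-1, 0, 0, 0, 0, 0, 0],
    [-1, 0, 0, 0, 0, 0, 0],
    [-1, 0, 0, 0, 0, 0, 0],
    [-1, 0, 0, 0, 0, 0, 0],
    [-1, 0, 0, 0, 0, 0, 0],
    [-1, 0, 0, 0, 0, 0, 0],
    [-1, 0, 0, 0, 0, 0, 0],
    [-1, 0, 0, 0, 0, 0, 0],
    [-1, 0, 0, 0, 0, 0, 0],
    [-1, 0, 0, 0.4, 0, 0, 0],
    [-1, 0, 0, 0.4, 0, 0, 0]
  ]
}}

```text
time_s: 7.52
tcp_pos: [0.5445, 0.226, 0.0352]
orientation: [-0.0, 1.0, 0.01, 0.0]
contact_force: [-0.9, 0.4, -0.8]
gripper_width: 0.0875
grip_force: 0.0
```

```bash
python3 - <<'E'
from h import *
a,d=eyes.read_camera("side"); C=cloud("side",d); d0=np.load("side0.npy")
m=((d0-d)>.008)&(d>0)
for v in range(100,150,2):
    us=np.where(m[v,270:330])[0]+270
    if len(us): P=C[v,us]; print(v,us.min(),us.max(),len(us),np.median(P,0).round(3))
i=a[80:180,250:350]; cv2.imwrite("pics/c3.png",cv2.resize(i,(600,600)))
E
python3 st.py
```

```text
100 282 316 35 [0.545 0.157 0.198]
102 283 316 34 [0.545 0.15  0.198]
104 282 316 35 [0.542 0.145 0.197]
106 282 317 36 [0.542 0.139 0.196]
108 282 317 36 [0.542 0.139 0.192]
110 282 317 36 [0.542 0.141 0.185]
112 283 316 34 [0.542 0.141 0.181]
114 283 316 34 [0.542 0.147 0.171]
116 284 316 32 [0.542 0.146 0.167]
118 285 315 30 [0.542 0.146 0.163]
120 285 304 20 [0.531 0.146 0.16 ]
122 286 304 18 [0.536 0.168 0.137]
124 294 304 11 [0.543 0.17  0.129]
126 294 304 11 [0.543 0.171 0.123]
128 294 304 11 [0.543 0.173 0.116]
130 295 304 10 [0.544 0.172 0.111]
132 295 305 11 [0.545 0.175 0.103]
134 295 305 11 [0.545 0.175 0.098]
136 295 305 11 [0.545 0.175 0.091]
138 295 320 12 [0.545 0.175 0.085]
140 296 305 10 [0.545 0.175 0.08 ]
142 296 297 2 [0.535 0.174 0.077]
t 7.5667 q [-0.91  0.58  0.59  1.86 -0.43  0.83 -1.64] tcp [0.5428 0.2255 0.0328] F [-1.7  0.4 -0.6] M [0.02 0.19 0.  ] w 0.0878 0.0
toolx deg 1.1084599813497125 tooly deg -88.89140830639376 z [-0.002 -0.001 -1.   ]
```

View pics/c3.png

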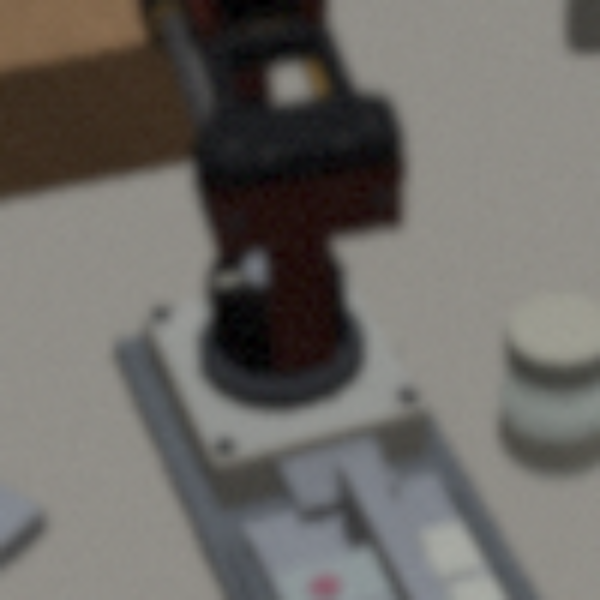

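The tip's bottom edge is at crop (300,365), z≈0.077, while the reading says 0.033. Two views now agree that true tip z is about the reading plus 43 mm, so I'll go down another 23 mm and grip.

{"op": "jog_arm", "data": {
  "series": [
    [-1, 0, 0, 0.4, 0, 0, 0],
    [-1, 0, 0, 0.3, 0, 0, 0],
    [-1, 0, 0, 0.2, 0, 0, 0],
    [-1, 0, 0, 0, 0, 0, 0],
    [1, 0, 0, 0, 0, 0, 0],
    [1, 0, 0, 0, 0, 0, 0],
    [1, 0, 0, 0, 0, 0, 0],
    [1, 0, 0, 0, 0, 0, 0],
    [1, 0, 0, 0, 0, 0, 0],
    [1, 0, 0, 0, 0, 0, 0],
    [1, 0, 0, 0, 0, 0, 0],
    [1, 0, 0, 0, 0, 0, 0]
  ]
}}

```text
time_s: 8.57
tcp_pos: [0.5442, 0.2273, 0.0134]
orientation: [-0.001, 1.0, 0.01, 0.0]
contact_force: [0.0, 5.3, 2.2]
gripper_width: 0.0512
grip_force: 30.0
```

```bash
python3 st.py
```

```text
t 8.5667 q [-0.89  0.61  0.57  1.87 -0.45  0.8  -1.63] tcp [0.5442 0.2273 0.0134] F [0.  5.3 2.2] M [ 1.02  0.17 -0.03] w 0.0512 29.99875009059906
toolx deg 1.142738972749403 tooly deg -88.8571997264896 z [ 0.001  0.002 -1.   ]
```

{"op": "jog_arm", "data": {
  "series": [
    [1, 0, -0.1, 0, 0, 0, 0],
    [1, 0, 0, 0, 0, 0, -1],
    [1, 0, 0, 0, 0, 0, -1],
    [1, 0, 0, 0, 0, 0, -1],
    [1, 0, 0, 0, 0, 0, -1],
    [1, 0, 0, 0, 0, 0, -1],
    [1, 0, 0, 0, 0, 0, -1],
    [1, 0, 0, 0, 0, 0, -1],
    [1, 0, 0, 0, 0, 0, -1]
  ]
}}

```text
time_s: 9.32
tcp_pos: [0.5444, 0.2276, 0.0133]
orientation: [0.0, 0.958, 0.286, 0.0]
contact_force: [-0.2, 1.3, 2.6]
gripper_width: 0.0518
grip_force: 30.0
```

```bash
python3 st.py
```

```text
t 9.3167 q [-0.79  0.58  0.43  1.86 -0.33  0.77 -1.18] tcp [0.5444 0.2276 0.0133] F [-0.2  1.3  2.6] M [0.25 0.41 0.05] w 0.0518 29.998632073402405
toolx deg 33.241512736797084 tooly deg -56.75848860453364 z [ 0. -0. -1.]
```

{"op": "jog_arm", "data": {
  "series": [
    [1, 0, 0, 0, 0, 0, -1],
    [1, 0, 0, 0, 0, 0, -1],
    [1, 0, 0, 0, 0, 0, -1],
    [1, 0, 0, 0, 0, 0, -1],
    [1, 0, 0, 0, 0, 0, -1],
    [1, 0, 0, 0, 0, 0, -1],
    [1, 0, 0, 0, 0, 0, -1],
    [1, 0, 0, 0, 0, 0, -1],
    [1, 0, 0, 0, 0, 0, -1],
    [1, 0, 0, 0, 0, 0, -1],
    [1, 0, 0, 0, 0, 0, -1],
    [1, 0, 0, 0, 0, 0, -1]
  ]
}}

```text
time_s: 10.32
tcp_pos: [0.544, 0.2279, 0.0133]
orientation: [0.0, 0.759, 0.651, -0.0]
contact_force: [-1.5, 0.8, 3.3]
gripper_width: 0.0515
grip_force: 30.0
```

```bash
python3 st.py; python3 - <<'E'
from h import *
a,d=eyes.read_camera("side"); b,_=eyes.read_camera("top")
cv2.imwrite("pics/c4.png",np.hstack([cv2.resize(a[100:190,250:340],(390,390)),cv2.resize(b[140:230,185:275],(390,390))]))
E
```

```text
t 10.3167 q [-0.63  0.55  0.21  1.85 -0.16  0.76 -0.49] tcp [0.544  0.2279 0.0133] F [-1.5  0.8  3.3] M [ 0.18  0.45 -0.02] w 0.0515 29.999661147594452
toolx deg 81.25259649883161 tooly deg -8.747404706182367 z [-0. -0. -1.]
```

View pics/c4.png

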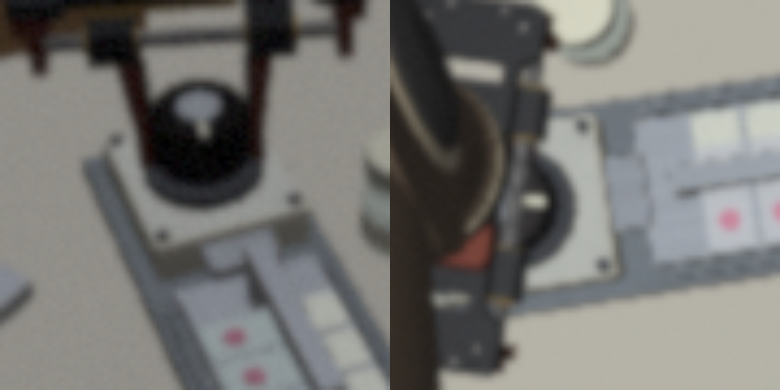

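The mark has turned with the gripper by about 80° (it now points at the tray, right crop (535,200)), so there is no slip. I'll go on to the stop.

{"op": "jog_arm", "data": {
  "series": [
    [1, 0, 0, 0, 0, 0, -1],
    [1, 0, 0, 0, 0, 0, -1],
    [1, 0, 0, 0, 0, 0, -1],
    [1, 0, 0, 0, 0, 0, -1],
    [1, 0, 0, 0, 0, 0, -1],
    [1, 0, 0, 0, 0, 0, -1],
    [1, 0, 0, 0, 0, 0, -1],
    [1, 0, 0, 0, 0, 0, -1],
    [1, 0, 0, 0, 0, 0, -1],
    [1, 0, 0, 0, 0, 0, -1],
    [1, 0, 0, 0, 0, 0, -1],
    [1, 0, 0, 0, 0, 0, -1]
  ]
}}

```text
time_s: 11.42
tcp_pos: [0.5436, 0.2277, 0.0133]
orientation: [-0.0, 0.43, 0.903, -0.0]
contact_force: [-3.6, -0.1, 6.2]
gripper_width: 0.0513
grip_force: 30.0
```

{"op": "jog_arm", "data": {
  "series": [
    [1, 0, 0, 0, 0, 0, -1],
    [1, 0, 0, 0, 0, 0, -1],
    [1, 0, 0, 0, 0, 0, -1],
    [1, 0, 0, 0, 0, 0, -1],
    [1, 0, 0, 0, 0, 0, -1],
    [1, 0, 0, 0, 0, 0, -1],
    [1, 0, 0, 0, 0, 0, -1],
    [1, 0, 0, 0, 0, 0, -1],
    [1, 0, 0, 0, 0, 0, -1],
    [1, 0, 0, 0, 0, 0, -1],
    [1, 0, 0, 0, 0, 0, -1],
    [1, 0, 0, 0, 0, 0, -1]
  ]
}}

```text
time_s: 12.42
tcp_pos: [0.5434, 0.2274, 0.0132]
orientation: [-0.001, 0.025, 1.0, -0.001]
contact_force: [-3.6, -1.4, 8.0]
gripper_width: 0.0521
grip_force: 30.0
```

{"op": "jog_arm", "data": {
  "series": [
    [1, 0, 0, 0, 0, 0, -1],
    [1, 0, 0, 0, 0, 0, -1],
    [1, 0, 0, 0, 0, 0, -1],
    [1, 0, 0, 0, 0, 0, -1],
    [1, 0, 0, 0, 0, 0, -1],
    [1, 0, 0, 0, 0, 0, -1],
    [1, 0, 0, 0, 0, 0, -1],
    [1, 0, 0, 0, 0, 0, -0.7],
    [1, 0, 0, 0, 0, 0, 0]
  ]
}}

```text
time_s: 13.17
tcp_pos: [0.5435, 0.2271, 0.0132]
orientation: [-0.001, -0.241, 0.971, -0.001]
contact_force: [-4.8, -1.6, 9.1]
gripper_width: 0.0513
grip_force: 30.0
```

```bash
python3 st.py
```

```text
t 13.1667 q [-0.21  0.57 -0.36  1.82  0.27  0.8   1.34] tcp [0.5435 0.2271 0.0132] F [-4.8 -1.6  9.1] M [-0.3   0.99  0.06] w 0.0513 30.002287924289703
toolx deg -152.15806270462295 tooly deg 117.84202121098355 z [-0.001 -0.002 -1.   ]
```

{"op": "jog_arm", "data": {
  "series": [
    [1, 0, 0, 0, 0, 0, -1],
    [1, 0, 0, 0, 0, 0, -1],
    [1, 0, 0, 0, 0, 0, 0]
  ]
}}

```text
time_s: 13.42
tcp_pos: [0.5445, 0.2278, 0.0131]
orientation: [0.0, -0.308, 0.951, -0.0]
contact_force: [0.3, -0.3, 4.4]
gripper_width: 0.0515
grip_force: 30.0
```

```bash
python3 st.py
```

```text
t 13.4167 q [-0.19  0.58 -0.4   1.82  0.3   0.8   1.46] tcp [0.5445 0.2278 0.0131] F [ 0.3 -0.3  4.4] M [0.24 0.04 0.01] w 0.0515 29.99982923269272
toolx deg -144.16042829024485 tooly deg 125.83956817289435 z [ 0. -0. -1.]
```

{"op": "jog_arm", "data": {
  "series": [
    [-1, 0, 0, 0, 0, 0, 0],
    [-1, 0, 0, 0, 0, 0, 0],
    [-1, 0, 0, 0, 0, 0, 0],
    [-1, 0, 0, 0, 0, 0, 0],
    [-1, 0, 0, 0, 0, 0, 0],
    [-1, 0, 0, -0.8, 0, 0, 0],
    [-1, 0, 0, -0.8, 0, 0, 0],
    [-1, 0, 0, -0.8, 0, 0, 0],
    [-1, 0, 0, -0.8, 0, 0, 0],
    [-1, 0, 0, -0.8, 0, 0, 0]
  ]
}}

```text
time_s: 14.25
tcp_pos: [0.5439, 0.2282, 0.1139]
orientation: [-0.0, -0.308, 0.951, 0.0]
contact_force: [0.2, 0.5, 0.5]
gripper_width: 0.0879
grip_force: 0.0
```

```bash
python3 st.py; python3 - <<'E'
from h import *
a,d=eyes.read_camera("side"); b,_=eyes.read_camera("top")
cv2.imwrite("pics/c5.png",np.hstack([cv2.resize(a[100:190,250:340],(400,400)),cv2.resize(b[140:230,190:280],(400,400))]))
E
```

```text
t 14.25 q [-0.15  0.46 -0.44  1.74  0.23  1.    1.52] tcp [0.5439 0.2282 0.1139] F [0.2 0.5 0.5] M [0.1  0.02 0.04] w 0.0879 0.0
toolx deg -144.1370243295482 tooly deg 125.86297447663358 z [-0. -0. -1.]
```

View pics/c5.png

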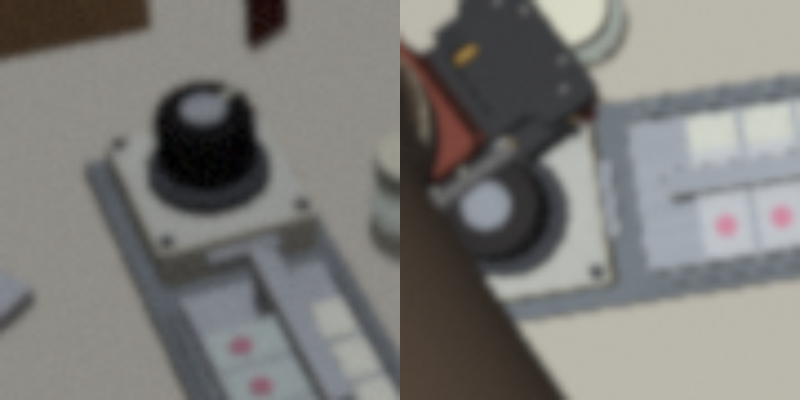

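The bar is drawn back with a gap to the tray (right crop (612,200) against the tray edge at (640,200)), and the index mark is at the knob's rear right (left crop (230,92)). I'll compute the knob angle from that mark.

```bash
python3 - <<'E'
from h import *
im=cv2.imread("pics/c5.png")[:, :400]
p=plane("side",[[250+(231+.5)*.225-.5,100+(93+.5)*.225-.5]],.084)[0]
for c in((.544,.225),(.545,.2275)):
    a=np.degrees(np.arctan2(p[1]-c[1],p[0]-c[0])); print(p,a,"knob rad",np.radians((a-187.8)%360), np.hypot(p[0]-c[0],p[1]-c[1]))
# bar tip gap in top view
b,d=eyes.read_camera("top"); 
C=cloud("top",d); ax=np.array([-.136,.991]); o=np.array([.563,.0845])
v,u=np.mgrid[:400,:640]; q=C[...,:2]-o; s=q@ax; w=q@np.array([.991,.136])
for k in np.arange(.06,.11,.0025):
    m=(abs(s-k)<.0015)&(abs(w)<.015); print(round(k*1000,1),np.median(C[m][:,2]).round(4) if m.any() else None)
E
```

```text
[0.56029796 0.23817064 0.084     ] 38.94223464043343 knob rad 3.685127184493989 0.020954456482062237
[0.56029796 0.23817064 0.084     ] 34.89656991364503 knob rad 3.6145170145797345 0.018651812799457164
60.0 0.023
62.5 0.0258
65.0 0.0248
67.5 0.2458
70.0 0.2499
72.5 0.2525
75.0 0.2589
77.5 0.2542
80.0 0.2407
82.5 0.2607
85.0 0.5157
87.5 0.5261
90.0 0.5377
92.5 0.5436
95.0 0.5494
97.5 0.5517
100.0 0.3283
102.5 0.3606
105.0 0.3704
107.5 0.3775
```

Knob angle is about 3.6 rad, at its stop. Next I'll turn the gripper across the handle (tool y to 7.7°).

{"op": "jog_arm", "data": {
  "series": [
    [-1, 0, 0, 0, 0, 0, 1],
    [-1, 0, 0, 0, 0, 0, 1],
    [-1, 0, 0, 0, 0, 0, 1],
    [-1, 0, 0, 0, 0, 0, 1],
    [-1, 0, 0, 0, 0, 0, 1],
    [-1, 0, 0, 0, 0, 0, 1],
    [-1, 0, 0, 0, 0, 0, 1],
    [-1, 0, 0, 0, 0, 0, 1],
    [-1, 0, 0, 0, 0, 0, 1],
    [-1, 0, 0, 0, 0, 0, 1],
    [-1, 0, 0, 0, 0, 0, 1],
    [-1, 0, 0, 0, 0, 0, 1]
  ]
}}

```text
time_s: 15.4
tcp_pos: [0.5433, 0.2277, 0.1115]
orientation: [-0.001, 0.107, 0.994, -0.001]
contact_force: [-0.5, 0.5, -0.5]
gripper_width: 0.0877
grip_force: 0.0
```

{"op": "jog_arm", "data": {
  "series": [
    [-1, 0, 0, 0, 0, 0, 1],
    [-1, 0, 0, 0, 0, 0, 1],
    [-1, 0, 0, 0, 0, 0, 1],
    [-1, 0, 0, 0, 0, 0, 1],
    [-1, 0, 0, 0, 0, 0, 1],
    [-1, 0, 0, 0, 0, 0, 1],
    [-1, 0, 0, 0, 0, 0, 1],
    [-1, 0, 0, 0, 0, 0, 1],
    [-1, 0, 0, 0, 0, 0, 1],
    [-1, 0, 0, 0, 0, 0, 1],
    [-1, 0, 0, 0, 0, 0, 1],
    [-1, 0, 0, 0, 0, 0, 1]
  ]
}}

```text
time_s: 16.4
tcp_pos: [0.5433, 0.2277, 0.1115]
orientation: [-0.0, 0.502, 0.865, -0.001]
contact_force: [-0.1, -1.1, 0.6]
gripper_width: 0.0875
grip_force: 0.0
```

{"op": "jog_arm", "data": {
  "series": [
    [-1, 0, 0, 0, 0, 0, 1],
    [-1, 0, 0, 0, 0, 0, 1],
    [-1, 0, 0, 0, 0, 0, 1],
    [-1, 0, 0, 0, 0, 0, 1],
    [-1, 0, 0, 0, 0, 0, 1],
    [-1, 0, 0, 0, 0, 0, 0.5],
    [-1, 0, 0, 0, 0, 0, 0]
  ]
}}

```text
time_s: 16.98
tcp_pos: [0.5433, 0.2278, 0.1116]
orientation: [-0.0, 0.658, 0.753, -0.001]
contact_force: [-0.7, -0.3, 0.0]
gripper_width: 0.0879
grip_force: 0.0
```

```bash
python3 st.py .5635 .086 .114
```

```text
t 16.9833 q [-0.49  0.42  0.01  1.76 -0.01  0.96 -0.34] tcp [0.5433 0.2278 0.1116] F [-0.7 -0.3  0. ] M [-0.08  0.07 -0.  ] w 0.0879 0.0
toolx deg 97.77619647182082 tooly deg 7.776069352338115 z [-0.002 -0.001 -1.   ]
delta in tool, units of 25mm: [-5.73  0.03 -0.09]
```

{"op": "jog_arm", "data": {
  "series": [
    [-1, -0.8, 0, 0, 0, 0, 0],
    [-1, -0.8, 0, 0, 0, 0, 0],
    [-1, -0.8, 0, 0, 0, 0, 0],
    [-1, -0.8, 0.03, 0, 0, 0, 0],
    [-1, -0.8, 0, 0, 0, 0, 0],
    [-1, -0.8, 0, 0, 0, 0, 0],
    [-1, -0.8, 0, 0, 0, 0, 0],
    [-1, -0.13, 0, 0.6, 0, 0, 0],
    [-1, 0, 0, 0.8, 0, 0, 0],
    [-1, 0, 0, 0.8, 0, 0, 0],
    [-1, 0, 0, 0.4, 0, 0, 0],
    [-1, 0, 0, 0, 0, 0, 0]
  ]
}}

```text
time_s: 17.98
tcp_pos: [0.5623, 0.0859, 0.0452]
orientation: [-0.001, 0.656, 0.754, -0.002]
contact_force: [-0.5, -0.0, 0.4]
gripper_width: 0.0875
grip_force: 0.0
```

```bash
python3 st.py .5635 .086 -.008;  python3 - <<'E'
from h import *
a,d=eyes.read_camera("side"); C=cloud("side",d); d0=np.load("side0.npy")
m=((d0-d)>.012)&(d>0)&(C[...,1]>.03)&(C[...,1]<.15)&(C[...,2]<.16)
n,l,s,_=cv2.connectedComponentsWithStats(m.astype(np.uint8))
for v in range(100,210,3):
    us=np.where(m[v])[0]
    if len(us): 
        for g in np.split(us,np.where(np.diff(us)>3)[0]+1):
            if len(g)>2: print(v,g.min(),g.max(),np.median(C[v,g],0).round(3))
E
```

```text
t 17.9833 q [-0.27  0.47  0.05  1.87 -0.03  0.81 -0.07] tcp [0.5623 0.0859 0.0452] F [-0.5 -0.   0.4] M [-0.05  0.11  0.03] w 0.0875 0.0
toolx deg 97.9363385388785 tooly deg 7.9361495424284065 z [-0.005 -0.001 -1.   ]
delta in tool, units of 25mm: [-0.    0.06  2.13]
136 335 343 [0.609 0.086 0.15 ]
139 335 344 [0.609 0.085 0.143]
142 335 344 [0.61  0.085 0.135]
145 335 343 [0.608 0.084 0.127]
148 335 342 [0.608 0.084 0.12 ]
151 290 296 [0.513 0.069 0.147]
151 335 342 [0.608 0.084 0.112]
154 289 296 [0.511 0.07  0.138]
154 335 342 [0.608 0.083 0.104]
157 290 297 [0.513 0.07  0.131]
157 336 342 [0.609 0.084 0.095]
160 291 297 [0.513 0.07  0.123]
160 338 341 [0.61  0.083 0.087]
163 291 297 [0.512 0.07  0.114]
166 291 297 [0.513 0.07  0.106]
169 293 298 [0.514 0.069 0.098]
172 294 298 [0.515 0.07  0.089]
```

{"op": "jog_arm", "data": {
  "series": [
    [-1, 0, 0.06, 0.6, 0, 0, 0],
    [-1, 0, 0, 0.6, 0, 0, 0],
    [-1, 0, 0, 0.5, 0, 0, 0],
    [-1, 0, 0, 0.3, 0, 0, 0],
    [-1, 0, 0, 0, 0, 0, 0],
    [-1, 0, 0, 0, 0, 0, 0]
  ]
}}

```text
time_s: 18.53
tcp_pos: [0.5663, 0.0868, -0.0014]
orientation: [0.0, 0.657, 0.754, 0.0]
contact_force: [-0.4, 0.1, 0.4]
gripper_width: 0.0877
grip_force: 0.0
```

{"op": "jog_arm", "data": {
  "series": [
    [1, 0, 0, 0, 0, 0, 0],
    [1, 0, 0, 0, 0, 0, 0],
    [1, 0, 0, 0, 0, 0, 0],
    [1, 0, 0, 0, 0, 0, 0],
    [1, 0, 0, 0, 0, 0, 0],
    [1, 0, 0, 0, 0, 0, 0],
    [1, 0, 0, 0, 0, 0, 0],
    [1, 0, 0, 0, 0, 0, 0],
    [1, 0, 0, 0, 0, 0, 0],
    [1, 0, 0, 0, 0, 0, 0],
    [1, 0, 0, 0, 0, 0, 0],
    [1, 0, 0, 0, 0, 0, 0]
  ]
}}

```text
time_s: 19.53
tcp_pos: [0.5652, 0.0865, -0.0021]
orientation: [-0.0, 0.657, 0.754, -0.001]
contact_force: [-3.0, -0.2, 1.3]
gripper_width: 0.0135
grip_force: 30.0
```

```bash
python3 st.py
```

```text
t 19.5333 q [-0.27  0.54  0.04  1.89 -0.03  0.71 -0.07] tcp [ 0.5652  0.0865 -0.0021] F [-3.  -0.2  1.3] M [-0.14  0.69 -0.01] w 0.0135 30.000450611114502
toolx deg 97.88312289690838 tooly deg 7.883120708988381 z [-0.001 -0.    -1.   ]
```

{"op": "jog_arm", "data": {
  "series": [
    [1, 0, -0.05, -0.1, 0, 0, 0],
    [1, 0, 0, -0.3, 0, 0, 0],
    [1, 0, 0, -0.4, 0, 0, 0],
    [1, 0, 0, -0.5, 0, 0, 0],
    [1, 0, 0, -0.5, 0, 0, 0],
    [1, 0, 0, -0.5, 0, 0, 0],
    [1, 0, 0, -0.5, 0, 0, 0],
    [1, 0, 0, -0.2, 0, 0, 0],
    [1, 0, 0, 0, 0, 0, 0],
    [1, 0, 0, 0, 0, 0, 0]
  ]
}}

```text
time_s: 20.37
tcp_pos: [0.5648, 0.0865, 0.0733]
orientation: [0.0, 0.657, 0.754, 0.0]
contact_force: [-0.7, 1.4, -5.4]
gripper_width: 0.0139
grip_force: 30.0
```

```bash
python3 - <<'E'
from h import *
b,d=eyes.read_camera("side"); C=cloud("side",d); 
m=(C[...,2]>.055)&(C[...,2]<.14)&(C[...,1]<.17)&(C[...,1]>-.05)&(C[...,0]>.5)&(C[...,0]<.63)
P=C[m]; print(len(P),np.percentile(P,[1,50,99],axis=0).round(3))
h,e=np.histogram(P[:,2],17,(.055,.14)); print(list(zip(e.round(3),h)))
Q=P[(P[:,2]<.105)]; print(cv2.minAreaRect((Q[:,:2]*1000).astype(np.float32)))
E
python3 st.py .5466 -.1925 .075
```

```text
1924 [[0.518 0.01  0.089]
 [0.56  0.061 0.098]
 [0.609 0.157 0.138]]
[(np.float64(0.055), np.int64(0)), (np.float64(0.06), np.int64(0)), (np.float64(0.065), np.int64(0)), (np.float64(0.07), np.int64(0)), (np.float64(0.075), np.int64(0)), (np.float64(0.08), np.int64(0)), (np.float64(0.085), np.int64(30)), (np.float64(0.09), np.int64(99)), (np.float64(0.095), np.int64(1374)), (np.float64(0.1), np.int64(36)), (np.float64(0.105), np.int64(18)), (np.float64(0.11), np.int64(22)), (np.float64(0.115), np.int64(28)), (np.float64(0.12), np.int64(35)), (np.float64(0.125), np.int64(48)), (np.float64(0.13), np.int64(51)), (np.float64(0.135), np.int64(183))]
((563.9254150390625, 87.89273071289062), (80.44007110595703, 153.65843200683594), 7.941023826599121)
t 20.4167 q [-0.27  0.44  0.05  1.85 -0.03  0.86 -0.07] tcp [0.5644 0.0864 0.0727] F [-0.6 -0.  -4.7] M [-0.03  0.05 -0.04] w 0.0135 29.999224841594696
toolx deg 97.88182452213938 tooly deg 7.881823423066763 z [-0. -0. -1.]
delta in tool, units of 25mm: [-10.95  -2.23  -0.09]
```

{"op": "jog_arm", "data": {
  "series": [
    [1, 0, 0, 0, 0, 0, 0.48],
    [1, 0, 0, 0, 0, 0, 0.48],
    [1, 0, 0, 0, 0, 0, 0.48],
    [1, 0, 0, 0, 0, 0, 0.48],
    [1, -0.3, -0.06, 0, 0, 0, 0],
    [1, -0.6, -0.06, 0, 0, 0, 0],
    [1, -0.8, -0.06, 0, 0, 0, 0],
    [1, -0.8, -0.06, 0, 0, 0, 0],
    [1, -0.8, -0.06, 0, 0, 0, 0],
    [1, -0.8, -0.06, 0, 0, 0, 0],
    [1, -0.8, -0.06, 0, 0, 0, 0],
    [1, -0.8, -0.06, 0, 0, 0, 0]
  ]
}}

```text
time_s: 21.42
tcp_pos: [0.5523, -0.0577, 0.0724]
orientation: [-0.0, 0.706, 0.709, -0.001]
contact_force: [1.2, 0.3, -4.2]
gripper_width: 0.0138
grip_force: 30.0
```

{"op": "jog_arm", "data": {
  "series": [
    [1, -0.8, -0.06, 0, 0, 0, 0],
    [1, -0.8, -0.06, 0, 0, 0, 0],
    [1, -0.8, -0.06, 0, 0, 0, 0],
    [1, -0.8, -0.06, 0, 0, 0, 0],
    [1, -0.8, -0.03, 0, 0, 0, 0],
    [1, -0.6, 0, 0, 0, 0, 0],
    [1, -0.5, 0, 0, 0, 0, 0],
    [1, -0.4, 0, 0, 0, 0, 0],
    [1, 0, 0, 0, 0, 0, 0],
    [1, 0, 0, 0, 0, 0, 0]
  ]
}}

```text
time_s: 22.25
tcp_pos: [0.5467, -0.1936, 0.0727]
orientation: [-0.0, 0.706, 0.708, -0.0]
contact_force: [-0.3, -0.1, -4.8]
gripper_width: 0.0138
grip_force: 30.0
```

```bash
python3 - <<'E'
from h import *
b,d=eyes.read_camera("side"); C=cloud("side",d); 
m=(C[...,2]>.08)&(C[...,2]<.105)&(C[...,1]<-.09)&(C[...,1]>-.3)&(C[...,0]>.48)&(C[...,0]<.63)
P=C[m]; print(len(P),np.percentile(P,[1,50,99],axis=0).round(3),cv2.minAreaRect((P[:,:2]*1000).astype(np.float32)))
A=np.c_[P[:,:2],np.ones(len(P))]; k=abs(P[:,2]-np.median(P[:,2]))<.004; print("tilt",np.linalg.lstsq(A[k],P[k,2],rcond=None)[0])
E
python3 st.py .5466 -.193 .0045
```

```text
2697 [[ 0.506 -0.267  0.09 ]
 [ 0.535 -0.229  0.097]
 [ 0.585 -0.14   0.1  ]] ((546.1626586914062, -192.46368408203125), (80.41555786132812, 150.76614379882812), 0.07069889456033707)
tilt [0.00418495 0.00941069 0.09720501]
t 22.3 q [ 0.15  0.45  0.14  1.83 -0.08  0.87  0.33] tcp [ 0.5469 -0.1926  0.0728] F [ 0.5  0.7 -4.6] M [-0.05  0.   -0.04] w 0.0139 29.99931514263153
toolx deg 90.25073816239538 tooly deg 0.25075811707430623 z [-0.     0.001 -1.   ]
delta in tool, units of 25mm: [-0.02 -0.01  2.73]
```

Tray centre (0.546, −0.192), level and in line with the pad. Lowering now.

{"op": "jog_arm", "data": {
  "series": [
    [1, 0, 0, 0.4, 0, 0, 0],
    [1, 0, 0, 0.5, 0, 0, 0],
    [1, 0, 0, 0.5, 0, 0, 0],
    [1, 0, 0, 0.5, 0, 0, 0],
    [1, 0, 0, 0.3, 0, 0, 0],
    [1, 0, 0, 0.2, 0, 0, 0],
    [1, 0, 0, 0.1, 0, 0, 0],
    [1, 0, 0, 0.05, 0, 0, 0],
    [1, 0, 0, 0, 0, 0, 0],
    [1, 0, 0, 0, 0, 0, 0]
  ]
}}

```text
time_s: 23.13
tcp_pos: [0.5474, -0.1937, 0.0098]
orientation: [0.0, 0.706, 0.708, 0.0]
contact_force: [-0.0, -0.1, -4.1]
gripper_width: 0.0136
grip_force: 30.0
```

```bash
python3 st.py .5466 -.193 .0045
```

```text
t 23.1333 q [ 0.16  0.54  0.13  1.87 -0.1   0.74  0.35] tcp [ 0.5474 -0.1937  0.0098] F [-0.  -0.1 -4.1] M [-0.04  0.08  0.04] w 0.0136 29.99925971031189
toolx deg 90.20315628230956 tooly deg 0.20316388110622915 z [ 0.001 -0.    -1.   ]
delta in tool, units of 25mm: [ 0.03 -0.03  0.21]
```

Still bearing the full weight (−4 N), so I'll creep down until there is contact.

{"op": "jog_arm", "data": {
  "series": [
    [1, 0, 0, 0.08, 0, 0, 0],
    [1, 0, 0, 0.08, 0, 0, 0],
    [1, 0, 0, 0.05, 0, 0, 0],
    [1, 0, 0, 0.03, 0, 0, 0],
    [1, 0, 0, 0, 0, 0, 0],
    [1, 0, 0, 0, 0, 0, 0]
  ]
}}

```text
time_s: 23.63
tcp_pos: [0.547, -0.1936, 0.0039]
orientation: [0.0, 0.706, 0.708, 0.0]
contact_force: [-3.9, 1.4, 4.1]
gripper_width: 0.0142
grip_force: 30.0
```

Contact: the force is now +4 N. I'll release and rise.

{"op": "jog_arm", "data": {
  "series": [
    [-1, 0, 0, 0, 0, 0, 0],
    [-1, 0, 0, 0, 0, 0, 0],
    [-1, 0, 0, 0, 0, 0, 0],
    [-1, 0, 0, 0, 0, 0, 0],
    [-1, 0, 0, 0, 0, 0, 0],
    [-1, 0, 0, 0, 0, 0, 0],
    [-1, 0, 0, -0.3, 0, 0, 0],
    [-1, 0, 0, -0.6, 0, 0, 0],
    [-1, 0, 0, -0.8, 0, 0, 0],
    [-1, 0, 0, -0.8, 0, 0, 0],
    [-1, 0, 0, -0.8, 0, 0, 0],
    [-1, 0, 0, -0.8, 0, 0, 0]
  ]
}}

```text
time_s: 24.63
tcp_pos: [0.5469, -0.1936, 0.1073]
orientation: [0.0, 0.706, 0.708, 0.0]
contact_force: [0.5, -1.0, 0.3]
gripper_width: 0.0866
grip_force: 0.0
```

{"op": "jog_arm", "data": {
  "series": [
    [-1, 0, 0, -0.4, 0, 0, 0],
    [-1, 0, 0, 0, 0, 0, 0],
    [-1, 0, 0, 0, 0, 0, 0],
    [-1, 0, 0, 0, 0, 0, 0]
  ]
}}

```text
time_s: 24.97
tcp_pos: [0.5463, -0.1933, 0.1147]
orientation: [-0.001, 0.706, 0.708, -0.0]
contact_force: [-0.3, -0.3, -0.2]
gripper_width: 0.0881
grip_force: 0.0
```

```bash
python3 st.py; python3 - <<'E'
from h import *
b,d=eyes.read_camera("side"); C=cloud("side",d); 
m=(C[...,2]>.0235)&(C[...,2]<.04)&(C[...,1]<-.09)&(C[...,1]>-.3)&(C[...,0]>.48)&(C[...,0]<.63)
P=C[m]; print(len(P),np.median(P[:,2]),cv2.minAreaRect((P[:,:2]*1000).astype(np.float32)))
cv2.imwrite("pics/end.png",b)
E
```

```text
t 24.9667 q [ 0.14  0.4   0.15  1.79 -0.07  0.95  0.32] tcp [ 0.5463 -0.1933  0.1147] F [-0.3 -0.3 -0.2] M [-0.06  0.03 -0.01] w 0.0881 0.0
toolx deg 90.20638611915008 tooly deg 0.20642412562646545 z [-0.001  0.    -1.   ]
3161 0.028649012970131862 ((546.27197265625, -192.4309844970703), (80.1808090209961, 150.778564453125), 0.24033303558826447)
```

View pics/end.png

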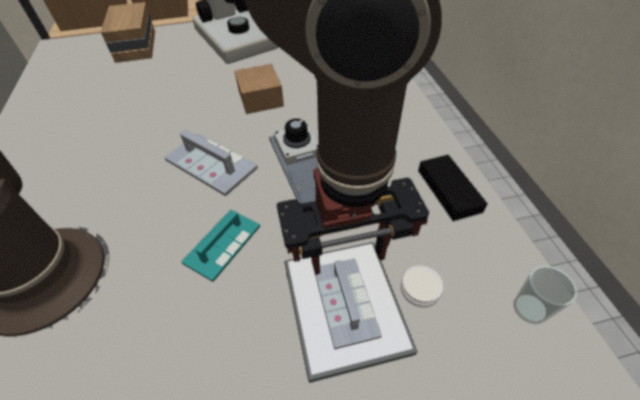

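The tray lies flat in the middle of the pad (around (350,305)), its top at 28.6 mm. The gripper is clear above it and the dishes stand untouched at (422,285). Handing in.

```bash
python3 -c "
from plant import order
print(order.hand_in())"
```

```text
the job is handed in; nothing more can be done
None
```

The job is handed in (no verdict came back): by camera, the knob is at its stop (about 3.6 rad) with the bar clear of the tray, and the tray lies released and flat on the pad, about 2 mm off centre and in line with it; I did nothing near the jar or dishes, but only the dishes were in view in the last picture.

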